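# Swap the setting block for a battery pack on the thickness gauge

## Robot

A 6-joint arm with a two-finger parallel gripper is mounted at the origin on a cart in front of the work surface, level with it; the furniture and walls round the work are solid. World frame = base frame: x ahead of the robot, y to its left, z up, the work surface at z = 0. Lengths are in mm, angles in rad, forces in N, time in s.
With the tool pointing down it reaches from about 250 to 725 mm from the base axis. Payload 9.7 kg.
Tool frame: the origin (TCP) lies between the finger pads; the fingertips stand 8 mm ahead of it and the grasp point (between the pads) lies 11 mm behind it; z points along the fingers, y is the line along which they close (so a half turn about z gives the same grasp; the last joint's range is limited). The gripper opens to 85 mm and grips with 20 to 120 N. Pads are 22 mm wide; open, the fingers measure 114 mm over their backs; the gripper's body (76 mm by 85 mm) begins 54 mm behind the grasp point. The pads swing forward as they close: fully open they stand 13 mm farther back than shut.
Start: joints at [-1.314, 0.087, 0.176, 1.66, 0, 1.571], TCP at [139.69, -531.962, 239.284] pointing down, gripper open.
Joint ranges: [-3.13, 3.13], [-0.85, 1.81], [-1.15, 1.24], [-2.2, 2.28], [-1.44, 1.52], [-3.14, 3.14]. Speed limits (rad/s): [2.22, 2.22, 2.57, 3.14, 3.14, 3.14].

## Interface

Orientations are given as [roll, pitch, yaw] about the fixed x, y, z axes, in that order (R = Rz(yaw) Ry(pitch) Rx(roll)).
In Python, from bench import telemetry, camera, get_calibration, job_done gives the robot as it stands. The module is installed in compiled form; this text tells all that it offers.
- The arm moves only by the shell command python3 -m crank 'ROWS' [FORCE]. ROWS is JSON, a list of rows, each a list of 3 entries, a list of its own where there are three numbers: the closure, from -1 (fully open) to 1 (shut), then the shift along the world's x, y, z normalised to -1 to 1, where 1 is 30 cm, then the turn, a rotation vector about the world's x, y, z normalised to -1 to 1, where 1 is pi/2 rad. A call has 1 to 5 rows; each row is the pose to reach, as a shift and turn from the pose commanded when the call began; what a row does not reach only later rows make up. A row lasts 1/12 s, in which the tool goes at most 41.7 mm and 7.16 degrees, less where a joint would pass 70% of its speed; a pose out of reach is approached as far as the arm can. A call with a number of a shift or a turn outside -1 to 1 is refused whole. A call with a gripper value outside its range is refused whole. The fingers move at their own pace and stop on an object; FORCE is the grip in N (left out, the last holds). Time passes only in rows, so rows that repeat a pose let the fingers close. It gives the time, the measured TCP pose, the force, the opening and the grip force at its end, in the units of the state.
- telemetry.get_state(): the state, without advancing time (a new reading comes with each control period).
- camera(name): name is "scene" or "top" or "wrist"; returns (picture, depth): 420x560x3 uint8, blue, green, red; 420x560 float32, mm along the optical axis (not along the pixel's ray), 0 where there is no reading.
- get_calibration(name): a dict with "intrinsics" (3x3 intrinsics, pixels), "k1" (the pictures are not rectified: a ray, as slopes to the right and down, at radius r is drawn at 1 + k1 r^2 times it, then the intrinsics apply), "camera_from_world" (4x4, takes a point from world to camera coordinates). Camera axes: x right, y down, z forward; pixel columns grow to the right and rows downward; lengths in mm; the calibration is good to about 2 mm. A picture is of the moment at which its call begins: read the wrist's pose just before it. get_calibration takes no time and is no camera call; for the wrist camera it gives the pose at the moment of the call.
- job_done(): hands the job in; it is judged then, once.
The state is a dict: "clock": time; "q": joint angles; "qvel": joint speeds; "joint_torque": joint torques, N m; "tcp_pos": TCP position; "tool_rot": TCP orientation; "force": force on the tool from outside, world axes, zero at the start; "moment": the same for the moment, N m; "grip_width": finger opening in mm; "finger_force": force on a finger pad.
Only numpy, scipy, OpenCV 4.12 (cv2) and the standard library are available. Lean on these libraries where they do the work, as an engineer would, in place of code of your own. Each camera call takes 0.05 s, during which the arm holds its last target. There are 200 camera calls.

## Task

The bench thickness gauge has just been zeroed on its steel setting block and is now to check a handheld's battery pack for swelling. Slide the setting block out from under the raised foot onto its corner-marked place at the side of the stone plate, then slide the battery pack into its place, centred under the foot and pushed gently home against both stop pins, and only then tip the lever forward so that the foot comes down on the pack. Keep block and pack flat on the plate all the time, never lifting them, and leave the caliper, the handheld and the screwdriver where they lie.

Things in the scene. Friction and masses are not known exactly. Their poses are not given: they have to be found in the camera images.
- gauge: Bench thickness gauge, fixed: dark stone plate 250 (x) x 420 (y) mm, top 35 mm above the worktop; grey head on a steel column (radius 14 mm, at gauge x 100, y 0, top at z 263). Origin: under the plate's centre on the worktop; x points away from the robot to the column, y to the left
- head_front (a point): middle of the lower front edge of the gauge's grey head, 110 mm above the plate. From here the head reaches 80 mm back (x), 38 mm to each side and 88 mm up; the round dial stands 10 mm out of its front. A vertical gripper cannot get at what lies under the head; one tilted back towards the robot reaches its front end
- measure_point (a point): point on the plate's top right under the foot; corner marks 79 x 53 mm round it show the pack's place, long side front to back (along the gauge's x)
- stop_pins: two upright steel pins, radius 4 mm, 11 mm high, 28 mm apart (gauge y), behind the measuring place. Origin midway between them on the plate's top. They touch the pack's far end when its centre is 38.6 mm in front of this origin, that is at measure_point
- foot: flat round measuring foot, radius 12 mm, on a vertical spindle of radius 4 mm; the lever moves it. Origin: centre of its underside, so its height above measure_point is what the gauge measures: 30 mm when raised, 17 mm on the pack
- lever (a joint): weighted lift lever at the right (-y) side of the head: hinge 205 mm above the worktop at gauge x 35, y -70; arm 85 mm with ball knob. 2.10 = leaning back 25 degrees, foot raised (start); 1.66 = upright; smaller = leaning forward to the robot. Past upright it falls forward by its own weight, slowly, until the foot rests on the pack at about 1.17
- lever_knob (a point): centre of the lever's black ball knob, radius 13 mm
- setting_block: plain ground steel block 80 x 45 x 16 mm, about 0.4 kg, at the start under the foot. Origin: centre of its underside; x along its 80 mm
- block_place: the setting block's place: four light corner marks 87 x 52 mm on the plate, at the left or the right side of it. Origin: its centre, on the plate's top; x along its long side
- battery_pack: black battery pack with a pale label, 45 x 69 x 17 mm, about 0.1 kg, at the start on the other side of the plate. Origin: centre of its underside; x along its 45 mm, y along its 69 mm
- caliper: slide caliper, 54 x 200 x 10 mm, lying along the plate's front edge; leave it alone. Origin: centre of its underside
- handheld: dark handheld terminal, 69 x 152 x 16 mm, lying to the left of the plate; leave it alone. Origin: centre of its underside
- torque_driver: black screwdriver, 31 x 190 x 30 mm, lying to the right of the plate; leave it alone. Origin: centre of its underside

How it is judged:
By the outcome, as a careful person would: the job done as asked, in the order asked, and still so for the second after the job is handed in, with the robot touching nothing.
It also fails if it takes over 72 s, if anything falls off the work surface, if the arm or the gripper's body presses on something with over 40 N, if the wrist force passes 120 N, or if a joint passes its speed limit or range.

## Working session

There is one attempt and no reset: what is moved stays moved. The work goes in short steps, Python scripts to look and compute and a shell command to move; the robot and the scene stay as the last step left them, time stands still between calls to the robot, and variables do not carry over. Pictures are saved under pics/ and viewed, at most 10 in all, crops included, and the job is handed in when it is done.

```bash
mkdir -p pics; cat > h.py <<'E'
import numpy as np, cv2
from bench import telemetry, camera, get_calibration, job_done
def snap(name,fn):
    c=get_calibration(name); p,d=camera(name); cv2.imwrite('pics/'+fn+'.png',p)
    np.savez('pics/'+fn+'.npz',p=p,d=d,K=c['intrinsics'],k1=c['k1'],T=c['camera_from_world'])
    return p,d
def load(fn): return np.load('pics/'+fn+'.npz')
def ray(s,u,v):
    K=s['K'];k=float(s['k1'])
    n=cv2.undistortPoints(np.array([[[u,v]]],float),K,np.array([k,0,0,0,0]))[0,0]
    R=s['T'][:3,:3];t=s['T'][:3,3]
    return -R.T@t, R.T@np.array([n[0],n[1],1.])
def onz(s,u,v,z):
    o,d=ray(s,u,v); return o+d*(z-o[2])/d[2]
def atd(s,u,v):
    o,d=ray(s,u,v); return o+d*float(s['d'][int(round(v)),int(round(u))])
def proj(s,P):
    p=s['T'][:3,:3]@np.array(P,float)+s['T'][:3,3]; x=p[:2]/p[2]; x=x*(1+float(s['k1'])*(x@x))
    return (s['K']@np.array([x[0],x[1],1]))[:2]
E
python3 - <<'E'
from h import *
p,d=snap('top','top0'); snap('scene','scene0')
print(telemetry.get_state())
for n in('top','scene','wrist'): c=get_calibration(n);print(n,c['intrinsics'],c['k1'],np.round(c['camera_from_world'],3))
E
```

```text
{'clock': 0.1, 'q': array([-1.31399490e+00,  8.74441340e-02,  1.75194687e-01,  1.65979179e+00,
       -1.55764249e-05,  1.57080373e+00]), 'qvel': array([ 0.00180496, -0.00110677,  0.00366515, -0.00232075, -0.00103219,
        0.00083444]), 'joint_torque': array([ 2.36369615e-04, -5.21560907e+01,  4.65653944e+01,  1.60328188e-02,
        1.76595353e-05,  1.33123251e-05]), 'tcp_pos': array([ 139.63957496, -531.77567958,  238.62289298]), 'tool_rot': array([-3.14034775e+00,  1.55856317e-05,  2.56794043e-01]), 'force': array([-0.20583697,  0.10123219, -0.38545205]), 'moment': array([ 0.02001999, -0.01074571,  0.03179587]), 'finger_force': 0.0, 'grip_width': 85.45239731275552}
top [[400.64903035   0.         280.63615855]
 [  0.         400.64903035 207.84840791]
 [  0.           0.           1.        ]] 0.02049259742361652 [[ 2.50000e-02 -1.00000e+00  5.00000e-03  7.90900e+00]
 [-9.25000e-01 -2.50000e-02 -3.79000e-01  5.43015e+02]
 [ 3.79000e-01  4.00000e-03 -9.26000e-01  9.79216e+02]
 [ 0.00000e+00  0.00000e+00  0.00000e+00  1.00000e+00]]
scene [[464.65839236   0.         281.73473258]
 [  0.         464.65839236 213.78270668]
 [  0.           0.           1.        ]] -0.1253872800425371 [[-4.360000e-01 -9.000000e-01  4.000000e-03  2.397540e+02]
 [-5.210000e-01  2.490000e-01 -8.160000e-01  4.160240e+02]
 [ 7.340000e-01 -3.580000e-01 -5.780000e-01  1.061871e+03]
 [ 0.000000e+00  0.000000e+00  0.000000e+00  1.000000e+00]]
wrist [[334.7924488    0.         274.97535959]
 [  0.         334.7924488  208.89494983]
 [  0.           0.           1.        ]] -0.03716455680277019 [[ 2.54000e-01 -9.67000e-01 -1.00000e-03 -5.49304e+02]
 [-9.18000e-01 -2.41000e-01  3.14000e-01 -4.05810e+01]
 [-3.04000e-01 -7.90000e-02 -9.49000e-01  3.79566e+02]
 [ 0.00000e+00  0.00000e+00  0.00000e+00  1.00000e+00]]
```

View pics/top0.png

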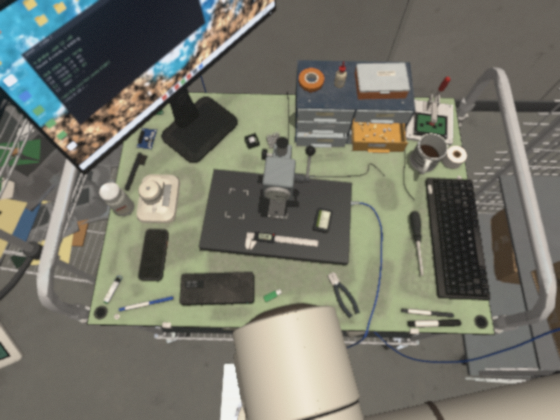

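View pics/scene0.png

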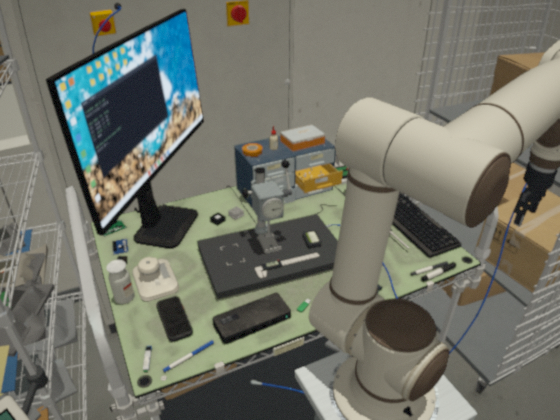

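```bash
python3 - <<'E'
from h import *
s=load('top0'); p=s['p']
c=cv2.resize(p[125:270,190:365],None,fx=4.5,fy=4.1,interpolation=cv2.INTER_CUBIC)
c=cv2.convertScaleAbs(c,alpha=1.8,beta=20)
for i in range(0,175,25): cv2.putText(c,str(190+i),(int(i*4.5),10),0,.4,(0,255,255)); cv2.line(c,(int(i*4.5),12),(int(i*4.5),18),(0,255,255))
for i in range(0,145,25): cv2.putText(c,str(125+i),(0,int(i*4.1)),0,.4,(0,255,255))
print(c.shape);cv2.imwrite('pics/c0.png',c)
E
```

```text
(594, 788, 3)
```

View pics/c0.png

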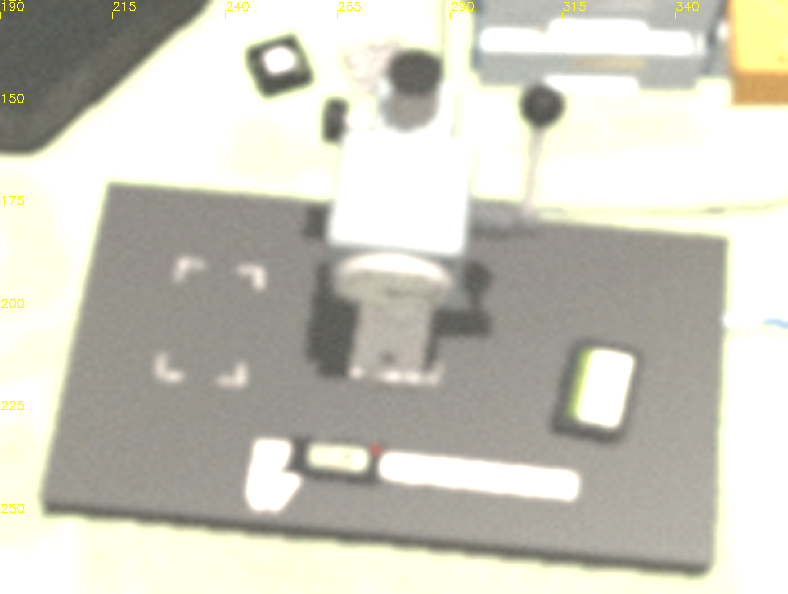

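```bash
python3 - <<'E'
from h import *
s=load('top0')
def w(cx,cy,z): return onz(s,190+cx/4.5,125+cy/4.1,z)
C={k:w(*c,35)[:2] for k,c in dict(bl=(108,183),br=(727,238),fl=(43,500),fr=(712,562)).items()}
for k in C: print(k,C[k].round(1))
cen=sum(C.values())/4; yv=(C['bl']-C['br']+C['fl']-C['fr']); xv=C['bl']-C['fl']+C['br']-C['fr']
print('cen',cen,'yaw',np.degrees(np.arctan2(yv[1],yv[0]))-90,np.degrees(np.arctan2(xv[1],xv[0])),np.linalg.norm(yv)/2,np.linalg.norm(xv)/2)
pl=[w(*c,35)[:2] for c in((178,262),(264,272),(246,384),(158,376))]
print('place',np.round(pl,1),np.mean(pl,0), np.degrees(np.arctan2(*((pl[0]-pl[3]+pl[1]-pl[2])[::-1]))))
pk=[w(*c,52)[:2] for c in((578,340),(640,347),(617,440),(553,430))]
print('pack top',np.round(pk,1),np.mean(pk,0), np.degrees(np.arctan2(*((pk[0]-pk[3]+pk[1]-pk[2])[::-1]))))
bl=[w(*c,51)[:2] for c in((357,300),(435,303),(430,372),(352,368))]
print('block front',np.round(bl,1))
mk=[w(*c,35)[:2] for c in((352,377),(440,381))]; print('marks front',np.round(mk,1))
print('knob',atd(s,190+542/4.5,125+105/4.1), w(542,105,282))
E
```

```text
bl [691.  226.4]
br [ 657.5 -187. ]
fl [448.2 245.3]
fr [ 415.8 -167.6]
cen [553.13903609  29.26826145] yaw -4.555105173240875 -4.516724968899409 414.3967588566669 243.02195713625568
place [[628.4 174.9]
 [622.  118. ]
 [535.7 124.7]
 [540.1 181.2]] [581.56115738 149.6890652 ] -4.2732929376822435
pack top [[ 567.7  -85.8]
 [ 563.5 -125.1]
 [ 494.8 -109.2]
 [ 500.9  -69.5]] [531.73385907 -97.39617835] -13.351410961329998
block front [[594.7  55.6]
 [593.8   5.5]
 [541.6   7.7]
 [543.3  57. ]]
marks front [[542.7  57.3]
 [541.2   1. ]]
knob [613.45126244 -45.18959771 292.7495965 ] [619.77606768 -46.00796711 282.        ]
```

```bash
python3 - <<'E'
from h import *
s=load('top0')
for n,u,v in [('rail',523,200),('rail',502,100),('rail',503,300),('rail',480,320),('drawtop',330,75),('drawtopfront',320,102),('orange',375,130),('thingcenter',217,288),('headtop',281,170),('coltop',282,143),('pen',333,285),('mug',430,150),('monitor',80,165),('monitorR',270,5),('charger',158,190)]:
  print(n,atd(s,u,v).round())
E
```

```text
rail [ 537. -570.  210.]
rail [ 832. -571.  212.]
rail [ 449. -952. -660.]
rail [ 276. -520.    1.]
drawtop [ 925. -110.  190.]
drawtopfront [832. -80. 188.]
orange [ 821. -259.   71.]
thingcenter [336. 188.  31.]
headtop [592.  23. 233.]
coltop [651.  22. 262.]
pen [ 356. -127.   12.]
mug [ 776. -432.   37.]
monitor [572. 496. 271.]
monitorR [1100.   67.  269.]
charger [601. 371.  75.]
```

```bash
python3 -m crank '[[-1,[0.37,0.55,0.1],[0,0,-0.214]],[-1,[0.37,0.55,0.1],[0,0,-0.214]],[-1,[0.37,0.55,0.1],[0,0,-0.214]],[-1,[0.37,0.55,0.1],[0,0,-0.214]],[-1,[0.37,0.55,0.1],[0,0,-0.214]]]' 40
```

```text
clock: 0.52
tcp_pos: [251.3, -364.9, 269.4]
tool_rot: [-3.141, -0.0, -0.08]
force: [0.5, 0.2, 0.7]
grip_width: 85.9
finger_force: 0.0
```

```bash
python3 -m crank '[[-1,[0.35,0.58,0.0],[0,0,0]],[-1,[0.35,0.58,0.0],[0,0,0]],[-1,[0.35,0.58,0.0],[0,0,0]],[-1,[0.35,0.58,0.0],[0,0,0]],[-1,[0.35,0.58,0.0],[0,0,0]]]'
```

```text
clock: 0.93
tcp_pos: [356.2, -190.7, 269.2]
tool_rot: [-3.142, -0.0, -0.079]
force: [0.1, -0.7, -1.3]
grip_width: 85.4
finger_force: 0.0
```

```bash
python3 -m crank '[[-1,[0.1,0.68,0.0],[-0.031,-0.389,0]],[-1,[0.1,0.68,0.0],[-0.031,-0.389,0]],[-1,[0.1,0.68,0.0],[-0.031,-0.389,0]],[-1,[0.1,0.68,0.0],[-0.031,-0.389,0]],[-1,[0.1,0.68,0.0],[-0.031,-0.389,0]]]'; python3 - <<'E'
from h import *
p,d=snap('wrist','w1'); c=get_calibration('wrist')['camera_from_world']; print(-c[:3,:3].T@c[:3,3], c[2,:3])
cv2.imwrite('pics/w1b.png',cv2.convertScaleAbs(cv2.resize(p,(800,600)),alpha=1.5,beta=10))
E
```

```text
clock: 1.35
tcp_pos: [392.9, -20.3, 272.7]
tool_rot: [-3.138, -0.563, -0.054]
force: [-109.1, 5.8, 13.9]
grip_width: 85.3
finger_force: 0.0
[392.09628399 -18.32846901 423.15073186] [ 0.23825878 -0.00992951 -0.97115095]
```

View pics/w1b.png

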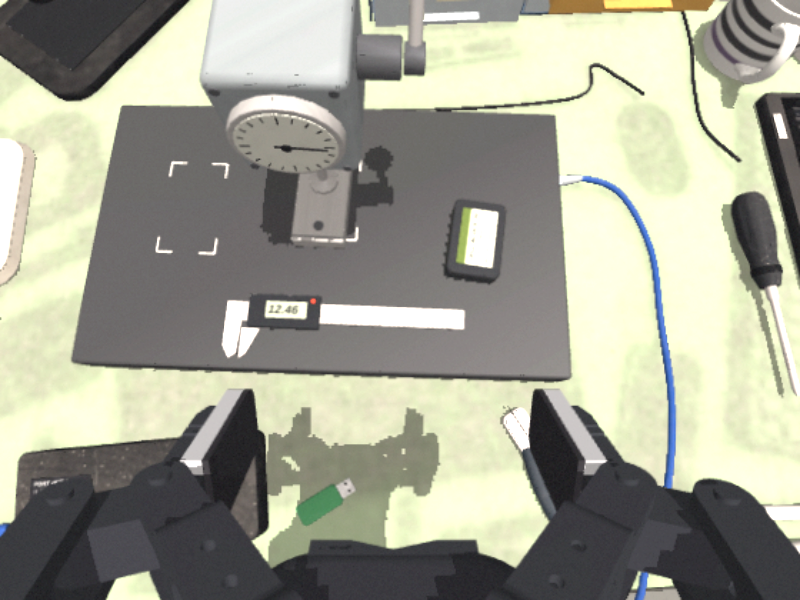

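```bash
python3 - <<'E'
from h import *
s=telemetry.get_state(); print({k:np.round(v,2) for k,v in s.items()})
s=load('w1')
p=s['p'][100:200,90:380]
c=cv2.convertScaleAbs(cv2.resize(p,None,fx=2.7,fy=2.7,interpolation=cv2.INTER_CUBIC),alpha=1.6,beta=15)
p2=s['p'][105:205,170:270]; c2=cv2.convertScaleAbs(cv2.resize(p2,(320,320),interpolation=cv2.INTER_CUBIC),alpha=1.6,beta=15)
p3=s['p'][125:205,300:370]; c3=cv2.convertScaleAbs(cv2.resize(p3,(280,320),interpolation=cv2.INTER_CUBIC),alpha=1.6,beta=15)
o=np.zeros((600,783,3),np.uint8); o[:270]=c[:, :783]; o[275:595,:320]=c2; o[275:595,330:610]=c3
cv2.imwrite('pics/c1.png',o)
E
```

```text
{'clock': np.float64(1.4), 'q': array([-0.05, -0.84, -0.55,  1.3 ,  0.  ,  3.14]), 'qvel': array([-0.1 ,  0.05,  0.08,  0.13,  0.03,  0.01]), 'joint_torque': array([ -0.72, -26.22,  78.57,  -5.54,  -0.51,   1.39]), 'tcp_pos': array([395.45, -18.58, 266.94]), 'tool_rot': array([-3.14, -0.56, -0.05]), 'force': array([  2.23,  -0.8 , -11.48]), 'moment': array([-0.01,  0.66, -0.05]), 'finger_force': np.float64(0.0), 'grip_width': np.float64(85.33)}
```

View pics/c1.png

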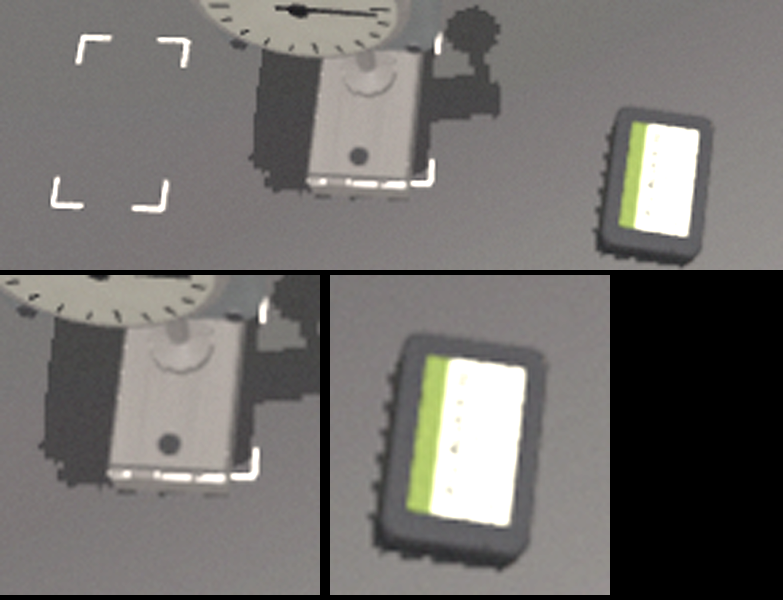

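```bash
cat >> h.py <<'E'
def cloud(s):
    d=s['d']; v,u=np.mgrid[:420,:560]; uv=np.stack([u,v],-1).reshape(-1,1,2).astype(float)
    n=cv2.undistortPoints(uv,s['K'],np.array([float(s['k1']),0,0,0,0])).reshape(420,560,2)
    P=np.dstack([n,np.ones((420,560))])*d[...,None]
    R=s['T'][:3,:3]; W=(P-s['T'][:3,3])@R; W[d<=0]=np.nan; return W
def rect(W,zlo,zhi,x0,x1,y0,y1):
    m=(W[...,2]>zlo)&(W[...,2]<zhi)&(W[...,0]>x0)&(W[...,0]<x1)&(W[...,1]>y0)&(W[...,1]<y1)
    q=W[m]; r=cv2.minAreaRect(q[:,:2].astype(np.float32)); return len(q),np.median(q[:,2]),r,cv2.boxPoints(r).round(1).tolist()
E
python3 - <<'E'
from h import *
s=load('w1'); W=cloud(s)
pl=W[(np.abs(W[...,2]-35)<6)&(W[...,0]>430)&(W[...,0]<680)&(W[...,1]<200)&(W[...,1]>-150)]; print('plate z',np.median(pl[:,2]))
print('pack',rect(W,46,58,480,590,-150,-40)); print('block',rect(W,45,57,520,640,0,60))
c1=lambda x,y,z:onz(s,90+x/2.7,100+y/2.7,z).round(1)[:2]
c2=lambda x,y,z:onz(s,170+x/3.2,105+(y-275)/3.2,z).round(1)[:2]
c3=lambda x,y,z:onz(s,300+(x-330)/4,125+(y-275)/4,z).round(1)[:2]
a=np.array([c1(*q,35) for q in((80,39),(188,40),(165,210),(52,207))]);print('place',a.tolist(),a.mean(0))
print('blk',[c2(*q,51).tolist() for q in((108,468),(229,468),(243,320),(125,320))])
print('mark',c2(258,477,35),c1(434,184,35),c2(264,320,35))
print('foot',c2(183,346,68))
print('pack',[c3(*q,52).tolist() for q in((408,335),(547,345),(522,550),(380,535))])
print('platecorners',[onz(s,u*.7,v*.7,35)[:2].round(1).tolist() for u,v in((123,107),(555,115),(569,376),(77,360))])
E
```

```text
plate z 34.371651762326195
pack (1947, np.float64(51.4663909212252), ((532.3235473632812, -97.02027130126953), (45.30006408691406, 66.86698913574219), 77.75321197509766), [[494.79998779296875, -112.0999984741211], [560.2000122070312, -126.19999694824219], [569.7999877929688, -82.0], [504.5, -67.80000305175781]])
block (1550, np.float64(50.16383567291972), ((570.3230590820312, 32.996829986572266), (45.470863342285156, 67.31428527832031), 83.16682434082031), [[534.2000122070312, 14.399999618530273], [601.0, 6.400000095367432], [606.4000244140625, 51.599998474121094], [539.5999755859375, 59.599998474121094]])
place [[626.4, 173.7], [622.4, 120.2], [535.2, 127.9], [539.7, 181.1]] [580.925 150.725]
blk [[541.6, 58.5], [539.1, 13.0], [600.5, 5.8], [603.2, 52.0]]
mark [541.1   3.1] [541.1   3. ] [609.   -1.6]
foot [581.6  27.2]
pack [[566.7, -83.4], [561.2, -125.7], [496.5, -111.0], [503.3, -69.7]]
platecorners [[690.7, 225.1], [657.7, -187.5], [413.8, -165.3], [448.0, 242.5]]
```

```bash
python3 -m crank '[[-1,[0.03,0.02,-0.03],[0,0,0]],[-1,[0.1,0.06,-0.08],[0,0,0]],[-1,[0.18,0.1,-0.14],[0,0,0]],[-1,[0.25,0.14,-0.18],[0,0,0]],[-1,[0.27,0.15,-0.2],[0,0,0]]]'; python3 - <<'E'
from h import *
s=telemetry.get_state(); print(s['q'].round(2),s['force'].round(1),s['tool_rot'].round(3))
s=load('top0'); print('head top front',onz(s,190+397/4.5,125+246/4.1,233))
E
```

```text
clock: 1.82
tcp_pos: [474.3, -8.2, 210.5]
tool_rot: [-3.136, -0.56, -0.02]
force: [-0.3, 0.1, -0.7]
grip_width: 85.2
finger_force: 0.0
[-0.02 -0.68 -0.59  1.1   0.01  3.14] [-0.3  0.1 -0.7] [-3.136 -0.56  -0.02 ]
head top front [550.69984901  28.72949293 233.        ]
```

```bash
python3 -m crank '[[-1,[0,0,0],[-0.03,0.001,0.05]],[-1,[0,0,0],[-0.076,0.001,0.122]],[-1,[0,0,0],[-0.118,0.002,0.19]],[-1,[0,0,0],[-0.16,0.003,0.258]],[-1,[0,0,0],[-0.203,0.004,0.326]]]'
for i in 1; do :; done
python3 -m crank '[[-1,[0,0,0],[-0.042,0.001,0.068]],[-1,[0,0,0],[-0.085,0.002,0.136]],[-1,[0,0,0],[-0.127,0.002,0.203]],[-1,[0,0,0],[-0.17,0.003,0.271]],[-1,[0,0,0],[-0.212,0.004,0.339]]]'
python3 -m crank '[[-1,[0,0,0],[-0.042,0.001,0.068]],[-1,[0,0,0],[-0.085,0.002,0.136]],[-1,[0,0,0],[-0.127,0.002,0.203]],[-1,[0,0,0],[-0.17,0.003,0.271]],[-1,[0,0,0],[-0.212,0.004,0.339]]]'
python3 -m crank '[[-1,[0,0,0],[-0.042,0.001,0.068]],[-1,[0,0,0],[-0.085,0.002,0.136]],[-1,[0,0,0],[-0.127,0.002,0.203]],[-1,[0,0,0],[-0.17,0.003,0.271]],[-1,[0,0,0],[-0.212,0.004,0.339]]]'
python3 -m crank '[[-1,[0,0,0],[-0.042,0.001,0.068]],[-1,[0,0,0],[-0.085,0.002,0.136]],[-1,[0,0,0],[-0.127,0.002,0.203]],[-1,[0,0,0],[-0.15,0.003,0.24]],[-1,[0,0,0],[-0.15,0.003,0.24]]]'
python3 -c "
from h import *
s=telemetry.get_state(); print(s['q'].round(3))"
```

```text
clock: 2.23
tcp_pos: [472.9, -8.9, 213.5]
tool_rot: [2.809, -0.458, 0.657]
force: [-1.3, 0.2, 0.5]
grip_width: 85.6
finger_force: 0.0
clock: 2.65
tcp_pos: [472.9, -8.8, 213.6]
tool_rot: [2.616, -0.186, 1.254]
force: [0.3, 0.5, 0.3]
grip_width: 85.4
finger_force: 0.0
clock: 3.07
tcp_pos: [472.9, -8.9, 213.5]
tool_rot: [2.606, 0.141, 1.789]
force: [-0.4, 1.3, -0.1]
grip_width: 86.0
finger_force: 0.0
clock: 3.48
tcp_pos: [472.9, -8.9, 213.5]
tool_rot: [2.777, 0.425, 2.372]
force: [1.0, -0.2, 0.1]
grip_width: 85.4
finger_force: 0.0
clock: 3.9
tcp_pos: [473.0, -8.8, 213.6]
tool_rot: [3.007, 0.538, 2.855]
force: [-0.4, -0.6, -0.0]
grip_width: 85.7
finger_force: 0.0
[-0.015 -0.672 -0.581  1.109 -0.007  0.233]
```

```bash
cat >> h.py <<'E'
from scipy.spatial.transform import Rotation as Ro
def goal(pos,g,t,ref=None):
    s=telemetry.get_state(); R0=Ro.from_euler('xyz',s['tool_rot']).as_matrix()
    z=np.array([np.sin(t)*np.cos(g),np.sin(t)*np.sin(g),-np.cos(t)]); y=np.array([-np.sin(g),np.cos(g),0])
    if y@R0[:,1]<0: y=-y
    R=np.c_[np.cross(y,z),y,z]
    print('shift',((np.array(pos)-s['tcp_pos'])/300).round(3),'turn',(Ro.from_matrix(R@R0.T).as_rotvec()/(np.pi/2)).round(3),'pos',s['tcp_pos'].round(1),'F',s['force'].round(1),'q',s['q'].round(2))
E
python3 - <<'E'
from h import *
t=np.radians(35); d=np.array([-np.sin(t),0,np.cos(t)])
goal(np.array([549,35,47])+110*d,-0.11,t)
E
```

```text
shift [ 0.043  0.146 -0.255] turn [-0.08  -0.031  0.066] pos [473.   -8.8 213.6] F [-0.4 -0.6 -0. ] q [-0.01 -0.67 -0.58  1.11 -0.01  0.23]
```

```bash
python3 -m crank '[[-1,[0.01,0.04,-0.06],[-0.02,-0.008,0.016]],[-1,[0.022,0.08,-0.13],[-0.04,-0.016,0.033]],[-1,[0.035,0.12,-0.2],[-0.06,-0.024,0.05]],[-1,[0.043,0.146,-0.255],[-0.08,-0.031,0.066]],[-1,[0.043,0.146,-0.255],[-0.08,-0.031,0.066]]]'; python3 - <<'E'
from h import *
goal([549,35,47],-0.11,np.radians(35))
p,d=snap('wrist','w2'); W=cloud(load('w2'))
print('block',rect(W,45,57,520,640,0,60)); print('pack',rect(W,46,58,480,590,-150,-40))
cv2.imwrite('pics/w2b.png',cv2.convertScaleAbs(cv2.resize(p,(800,600)),alpha=1.5,beta=10))
E
```

```text
clock: 4.32
tcp_pos: [484.3, 36.0, 132.3]
tool_rot: [3.141, 0.606, 3.03]
force: [-1.0, -0.3, -1.3]
grip_width: 85.6
finger_force: 0.0
shift [ 0.216 -0.003 -0.284] turn [-0.001 -0.003  0.001] pos [484.3  36.  132.3] F [-1.  -0.3 -1.3] q [ 0.16 -0.69 -0.77  0.91 -0.15  0.23]
block (3147, np.float64(49.97311149491182), ((588.54296875, 31.020511627197266), (45.01498031616211, 107.9332504272461), 82.95197296142578), [[532.2000122070312, 15.300000190734863], [639.2999877929688, 2.0999999046325684], [644.9000244140625, 46.70000076293945], [537.7000122070312, 60.0]])
pack (3380, np.float64(51.32462291497582), ((532.3866577148438, -96.68441009521484), (45.42890548706055, 69.45994567871094), 78.09584045410156), [[493.70001220703125, -111.69999694824219], [561.7000122070312, -126.0999984741211], [571.0999755859375, -81.5999984741211], [503.1000061035156, -67.30000305175781]])
```

View pics/w2b.png

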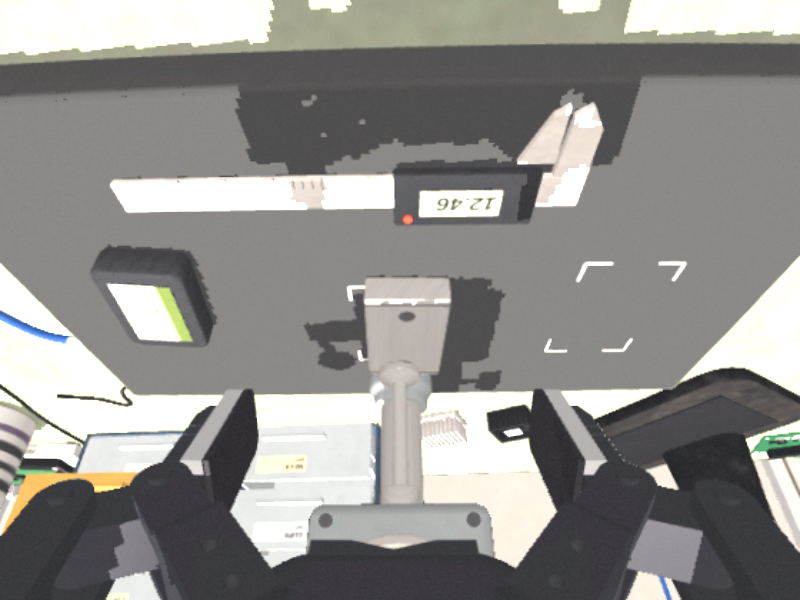

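```bash
python3 -m crank '[[-1,[0.05,0,-0.068],[0,0,0]],[-1,[0.11,-0.001,-0.147],[0,0,0]],[-1,[0.165,-0.001,-0.221],[0,0,0]],[-1,[0.2,-0.001,-0.267],[0,0,0]],[-1,[0.211,-0.001,-0.283],[0,0,0]]]' 30; python3 -m crank '[[-1,[0,0,0],[0,0,0]],[1,[0,0,0],[0,0,0]],[1,[0,0,0],[0,0,0]],[1,[0,0,0],[0,0,0]],[1,[0,0,0],[0,0,0]]]' 30;  python3 -m crank '[[1,[0,0,0],[0,0,0]],[1,[0,0,0],[0,0,0]],[1,[0,0,0],[0,0,0]]]'
```

```text
clock: 4.78
tcp_pos: [550.1, 33.9, 50.8]
tool_rot: [3.138, 0.609, 3.025]
force: [0.8, 0.5, -1.5]
grip_width: 84.9
finger_force: 0.0
clock: 5.2
tcp_pos: [550.1, 34.9, 54.0]
tool_rot: [3.139, 0.614, 3.028]
force: [-5.2, 0.2, 4.4]
grip_width: 43.6
finger_force: 29.6
clock: 5.45
tcp_pos: [550.1, 34.9, 54.0]
tool_rot: [3.139, 0.614, 3.028]
force: [-5.0, 0.5, 5.9]
grip_width: 44.0
finger_force: 29.8
```

```bash
python3 -m crank '[[-1,[0,0,0],[0,0,0]],[-1,[0,0,0],[0,0,0]],[-1,[-0.003,0.001,-0.008],[0,0,0]],[-1,[-0.003,0.001,-0.016],[0,0,0]],[-1,[-0.003,0.001,-0.016],[0,0,0]]]' 30; python3 -m crank '[[-1,[0,0,0],[0,0,0]],[1,[0,0,0],[0,0,0]],[1,[0,0,0],[0,0,0]],[1,[0,0,0],[0,0,0]],[1,[0,0,0],[0,0,0]]]' 30;  python3 -m crank '[[1,[0,0,0],[0,0,0]],[1,[0,0,0],[0,0,0]],[1,[0,0,0],[0,0,0]]]'
```

```text
clock: 5.87
tcp_pos: [548.2, 35.0, 46.3]
tool_rot: [3.14, 0.61, 3.029]
force: [0.4, 0.1, -0.4]
grip_width: 85.3
finger_force: 0.0
clock: 6.28
tcp_pos: [548.8, 35.1, 47.5]
tool_rot: [3.14, 0.611, 3.029]
force: [0.4, 0.2, -1.0]
grip_width: 44.2
finger_force: 31.4
clock: 6.53
tcp_pos: [548.8, 35.1, 47.5]
tool_rot: [3.14, 0.611, 3.029]
force: [-0.8, -0.7, 0.5]
grip_width: 44.3
finger_force: 31.7
```

```bash
python3 - <<'E'
from h import *
p,d=snap('wrist','w3'); s=load('w3')
c=cv2.convertScaleAbs(cv2.resize(p[:280],(800,400)),alpha=1.5,beta=10); cv2.imwrite('pics/w3b.png',c)
E
```

```text
(no output)
```

View pics/w3b.png

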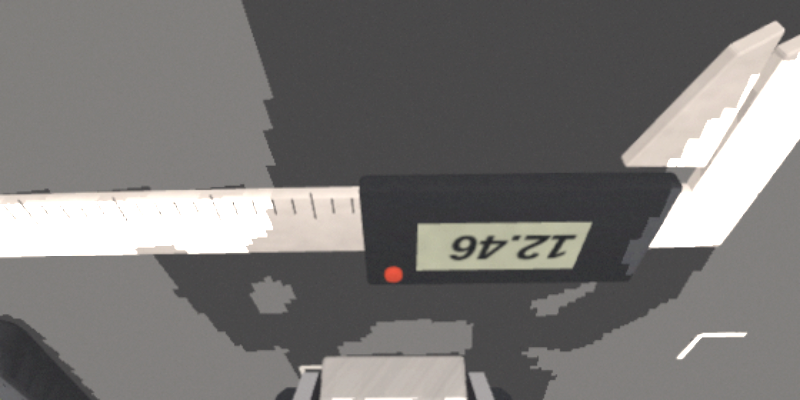

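```bash
python3 - <<'E'
from h import *
s=load('w3'); f=lambda x,y,z: onz(s,x*.7,y*.7,z)[:2].round(1)
print('front bottom',f(323,360,35),f(463,356,35),'front top',f(320,397,51),f(466,397,51)); print('place corner',f(702,333,35)); print('meas mark',f(301,368,35))
goal([0,0,0],-0.082,np.radians(35))
E
```

```text
front bottom [537.7  14. ] [540.2  58.6] front top [531.1  16. ] [536.   58.1]
place corner [535.1 130. ]
meas mark [542.1   5.6]
shift [-1.829 -0.117 -0.158] turn [-0.001  0.     0.019] pos [548.8  35.1  47.5] F [-0.7  0.4  1.4] q [ 0.13 -0.46 -0.81  0.63 -0.14  0.2 ]
```

```bash
python3 -m crank '[[1,[-0.002,0.02,0],[0,0,0]],[1,[-0.003,0.06,0],[0,0,0.004]],[1,[-0.003,0.12,0],[0,0,0.008]],[1,[-0.001,0.18,0],[0,0,0.012]],[1,[0,0.24,0],[0,0,0.014]]]'; python3 -m crank '[[1,[0.002,0.055,0],[0,0,0.002]],[1,[0.004,0.105,0],[0,0,0.003]],[1,[0.005,0.14,0],[0,0,0.005]],[1,[0.005,0.157,0],[0,0,0.005]],[1,[0.005,0.157,0],[0,0,0.005]]]'; python3 - <<'E'
from h import *
p,d=snap('wrist','w4'); s=load('w4')
goal([550.3,154.4,47.5],-0.082,np.radians(35))
c=cv2.convertScaleAbs(cv2.resize(p[:280],(800,400)),alpha=1.5,beta=10); cv2.imwrite('pics/w4b.png',c)
p,d=snap('top','t4'); 
c2=cv2.convertScaleAbs(cv2.resize(p[175:235,210:330],(400,200),interpolation=cv2.INTER_CUBIC),alpha=1.8,beta=15)
cv2.imwrite('pics/w4b.png',np.vstack([c,np.hstack([c2,c2*0])]))
E
```

```text
clock: 7.0
tcp_pos: [548.7, 107.6, 47.5]
tool_rot: [3.14, 0.612, 3.05]
force: [1.4, -2.6, 0.9]
grip_width: 44.0
finger_force: 31.7
clock: 7.42
tcp_pos: [550.3, 155.5, 47.5]
tool_rot: [3.139, 0.611, 3.06]
force: [1.0, 2.1, 2.6]
grip_width: 44.4
finger_force: 31.8
shift [ 0.    -0.002  0.   ] turn [-0.002  0.    -0.001] pos [550.3 155.1  47.5] F [-0.6  3.4  2.2] q [ 0.4  -0.35 -0.73  0.64 -0.27  0.41]
```

View pics/w4b.png

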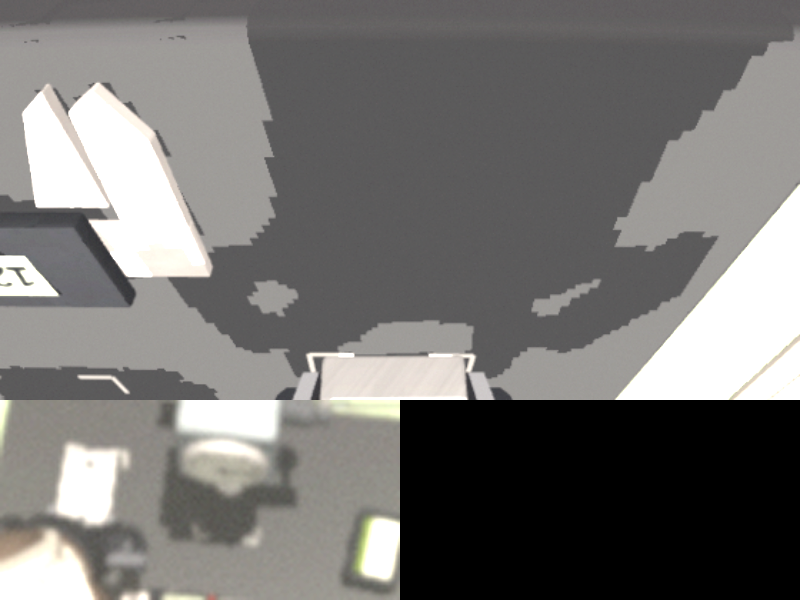

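```bash
python3 -m crank '[[1,[0.004,-0.003,0],[0,0,0]],[1,[0.004,-0.003,0],[0,0,0]],[-1,[0.004,-0.003,0],[0,0,0]],[-1,[0.004,-0.003,0],[0,0,0]],[-1,[0.004,-0.003,0],[0,0,0]]]'; python3 -m crank '[[-1,[0,0,0],[0,0,0]],[-1,[-0.03,0.002,0.04],[0,0,0]],[-1,[-0.09,0.006,0.13],[0,0,0]],[-1,[-0.15,0.01,0.22],[0,0,0]],[-1,[-0.19,0.01,0.27],[0,0,0]]]'; python3 -m crank '[[-1,[0,0,0],[0,0,0]],[-1,[0,0,0],[0,0,0]]]'; python3 - <<'E'
from h import *
p,d=snap('wrist','w5'); W=cloud(load('w5')); print('block',rect(W,45,57,520,640,100,200))
t=np.radians(35); dd=np.array([-np.sin(t)*np.cos(.209),np.sin(t)*np.sin(.209),np.cos(t)])
goal(np.array([509,-92,47])+90*dd,-0.209,t)
c=cv2.convertScaleAbs(cv2.resize(p,(800,600)),alpha=1.5,beta=10); cv2.imwrite('pics/w5b.png',c)
E
```

```text
clock: 7.93
tcp_pos: [551.1, 152.6, 46.7]
tool_rot: [3.14, 0.61, 3.058]
force: [-0.0, -1.0, 0.8]
grip_width: 78.3
finger_force: 0.0
clock: 8.35
tcp_pos: [493.9, 156.3, 131.1]
tool_rot: [3.138, 0.613, 3.057]
force: [0.1, 0.4, 0.9]
grip_width: 85.5
finger_force: 0.0
clock: 8.52
tcp_pos: [494.7, 156.6, 129.3]
tool_rot: [3.138, 0.613, 3.058]
force: [-0.6, -0.6, 0.0]
grip_width: 85.7
finger_force: 0.0
block (3347, np.float64(49.99130357211872), ((578.725341796875, 150.643310546875), (45.10693359375, 81.02784729003906), 85.79180908203125), [[536.7000122070312, 131.10000610351562], [617.5, 125.19999694824219], [620.7999877929688, 170.1999969482422], [540.0, 176.10000610351562]])
shift [-0.12  -0.792 -0.024] turn [-0.001  0.    -0.081] pos [494.4 156.3 127.8] F [ 0.3 -0.1 -0.7] q [ 0.47 -0.54 -0.69  0.88 -0.3   0.46]
```

View pics/w5b.png

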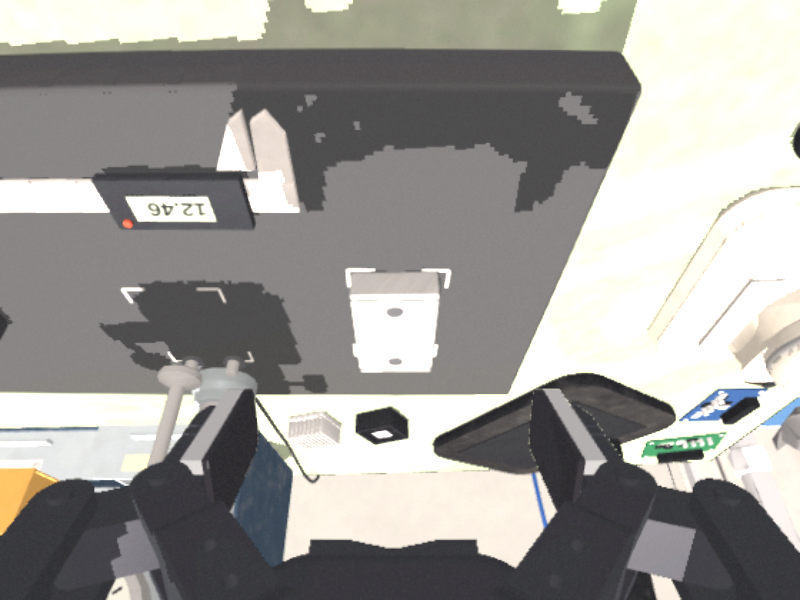

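```bash
python3 -m crank '[[-1,[-0.03,-0.05,0],[0,0,0]],[-1,[-0.06,-0.16,0],[0,0,-0.01]],[-1,[-0.09,-0.28,0],[0,0,-0.03]],[-1,[-0.11,-0.4,-0.01],[0,0,-0.045]],[-1,[-0.12,-0.52,-0.02],[0,0,-0.06]]]'; python3 -m crank '[[-1,[0,-0.11,0],[0,0,-0.01]],[-1,[0,-0.2,-0.002],[0,0,-0.018]],[-1,[0,-0.255,-0.004],[0,0,-0.021]],[-1,[0,-0.272,-0.004],[0,0,-0.021]],[-1,[0,-0.272,-0.004],[0,0,-0.021]]]'; python3 -m crank '[[-1,[0,0,0],[0,0,0]],[-1,[0,0,0],[0,0,0]]]'; python3 - <<'E'
from h import *
s=load('w5'); f=lambda x,y,z: onz(s,x*.7,y*.7,z)[:2].round(1)
print('meas marks front',f(123,289,35),f(224,289,35),'rear',f(168,358,35),f(252,356,35)); print('place',f(346,270,35),f(450,269,35),'blk',f(352,275,35),f(440,273,35))
p,d=snap('wrist','w6'); s=load('w6');W=cloud(s); print('pack',rect(W,46,58,480,590,-150,-40))
m=(W[...,2]>41)&(W[...,2]<60)&(W[...,0]>420)&(W[...,0]<492)&(W[...,1]>-180)&(W[...,1]<120); q=W[m]; print('caliper',q.min(0),q.max(0))
goal(np.array([509,-92,46.5]),-0.209,np.radians(35))
c=cv2.convertScaleAbs(cv2.resize(p,(800,600)),alpha=1.5,beta=10); cv2.imwrite('pics/w6b.png',c)
E
```

```text
clock: 8.98
tcp_pos: [457.5, -1.0, 120.3]
tool_rot: [3.141, 0.609, 2.965]
force: [1.1, -0.3, -0.3]
grip_width: 85.5
finger_force: 0.0
clock: 9.4
tcp_pos: [457.9, -82.7, 119.3]
tool_rot: [3.14, 0.608, 2.928]
force: [-0.7, 0.1, 0.1]
grip_width: 85.7
finger_force: 0.0
clock: 9.57
tcp_pos: [458.4, -80.5, 120.4]
tool_rot: [3.14, 0.61, 2.932]
force: [-0.4, 0.1, 0.7]
grip_width: 85.4
finger_force: 0.0
meas marks front [541.9   6.2] [546.7  61.4] rear [616.7  -3.8] [618.5  53.5]
place [536.6 129.6] [540.2 182.6] blk [540.8 132. ] [543.  177.5]
pack (3011, np.float64(51.17796992696073), ((531.20849609375, -97.51509094238281), (45.15534591674805, 67.61241912841797), 78.47494506835938), [[493.6000061035156, -112.9000015258789], [559.7999877929688, -126.4000015258789], [568.7999877929688, -82.0999984741211], [502.6000061035156, -68.5999984741211]])
caliper [462.68906834  35.44755811  41.01042521] [491.98923669  88.83841849  45.63717677]
shift [ 0.169 -0.039 -0.247] turn [-0.001 -0.    -0.001] pos [458.4 -80.4 120.6] F [-0.6  0.6 -1.2] q [-0.16 -0.78 -0.84  0.91 -0.03  0.04]
```

View pics/w6b.png

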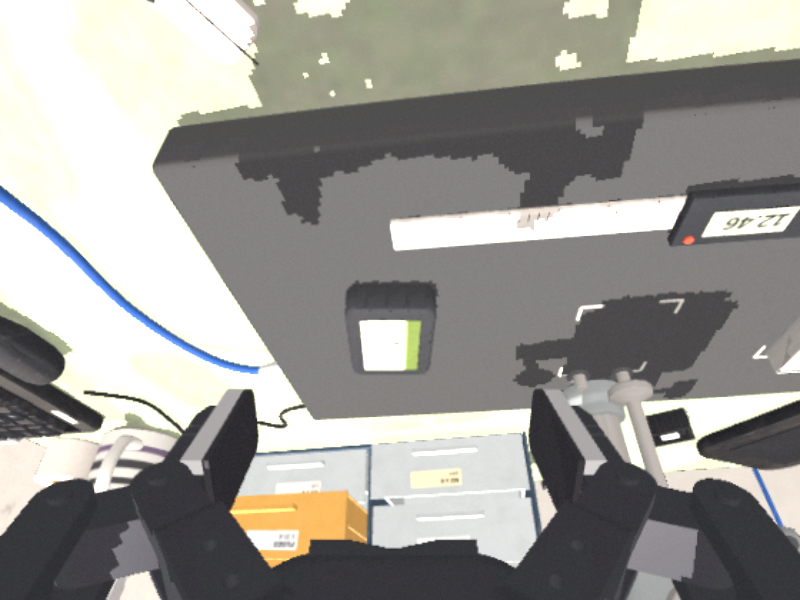

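```bash
python3 -m crank '[[-1,[0.04,-0.009,-0.06],[0,0,0]],[-1,[0.09,-0.021,-0.134],[0,0,0]],[-1,[0.13,-0.031,-0.195],[0,0,0]],[-1,[0.155,-0.037,-0.232],[0,0,0]],[-1,[0.166,-0.04,-0.247],[0,0,0]]]' 20; python3 -m crank '[[-1,[0,0,0],[0,0,0]],[-1,[0,0,0],[0,0,0]],[1,[0,0,0],[0,0,0]],[1,[0,0,0],[0,0,0]],[1,[0,0,0],[0,0,0]]]' 20;  python3 -m crank '[[1,[0,0,0],[0,0,0]],[1,[0,0,0],[0,0,0]],[1,[0,0,0],[0,0,0]]]'; cat >> h.py <<'E'
def gauge(P,o=(583,28),g=-0.082):
    d=np.asarray(P)[...,:2]-np.array(o); c,s=np.cos(g),np.sin(g)
    return np.stack([d[...,0]*c+d[...,1]*s,-d[...,0]*s+d[...,1]*c],-1)
def marks(s,o,hx,hy,pad=8):
    g=cv2.cvtColor(s['p'],cv2.COLOR_BGR2GRAY).astype(float)
    v,u=np.mgrid[:420,:560]; uv=np.stack([u,v],-1).reshape(-1,1,2).astype(float)
    n=cv2.undistortPoints(uv,s['K'],np.array([float(s['k1']),0,0,0,0])).reshape(-1,2)
    R=s['T'][:3,:3];c=-R.T@s['T'][:3,3]; D=np.c_[n,np.ones(len(n))]@R
    k=(35-c[2])/D[:,2]; G=gauge(c+D*k[:,None],o).reshape(420,560,2); ok=(k>0).reshape(420,560)&(np.abs(s['d']-k.reshape(420,560))<6)
    for sx in(-1,1):
        for sy in(-1,1):
            m=ok&(np.abs(G[...,0]-sx*hx)<pad)&(np.abs(G[...,1]-sy*hy)<pad)
            if m.sum()<20: print(sx,sy,'none'); continue
            b=np.median(g[m]); w=m&(g>max(1.6*b,b+35))
            q=G[w]; 
            if len(q): print(sx,sy,len(q),'x',np.percentile(q[:,0],[3,97]).round(1),'y',np.percentile(q[:,1],[3,97]).round(1))
            else: print(sx,sy,'no bright',b,g[m].max())
E
python3 - <<'E'
from h import *
print('w6');marks(load('w6'),(583,28),39.5,26.5); print('w5');marks(load('w5'),(583,28),39.5,26.5); print('w1');marks(load('w1'),(583,28),39.5,26.5)
print('place w5');marks(load('w5'),(581,151),43.5,26)
goal([0,0,0],-0.082,np.radians(35))
E
```

```text
clock: 10.03
tcp_pos: [507.9, -92.1, 44.3]
tool_rot: [3.14, 0.608, 2.933]
force: [-0.7, 0.7, -0.2]
grip_width: 85.6
finger_force: 0.0
clock: 10.45
tcp_pos: [508.5, -93.3, 48.1]
tool_rot: [3.14, 0.613, 2.931]
force: [-0.6, 0.1, -0.6]
grip_width: 51.7
finger_force: 0.0
clock: 10.7
tcp_pos: [508.6, -93.4, 48.0]
tool_rot: [3.14, 0.613, 2.931]
force: [-3.2, 1.1, 6.0]
grip_width: 44.3
finger_force: 21.3
w6
-1 -1 38 x [-41.  -32.6] y [-27.  -18.9]
-1 1 49 x [-47.1 -32.6] y [19.1 28.2]
1 -1 16 x [31.6 39.8] y [-27.6 -23.1]
1 1 19 x [33.2 40.8] y [20.4 27.6]
w5
-1 -1 44 x [-40.8 -31.8] y [-26.9 -19. ]
-1 1 65 x [-46.7 -32.8] y [18.9 32.7]
1 -1 21 x [33.1 42.4] y [-27.5 -20. ]
1 1 19 x [33.  40.7] y [22.1 28.1]
w1
-1 -1 25 x [-39.8 -31.6] y [-27.3 -18.6]
-1 1 no bright 54.0 73.0
1 -1 9 x [32.8 38.3] y [-27.8 -25.5]
1 1 none
place w5
-1 -1 39 x [-43.7 -35.8] y [-25.6 -18.6]
-1 1 49 x [-43.6 -36.6] y [19.  28.4]
1 -1 15 x [35.9 45. ] y [-27. -25.]
1 1 21 x [36.  49.8] y [24.5 27. ]
shift [-1.695  0.311 -0.16 ] turn [-0.001  0.001  0.081] pos [508.6 -93.4  48. ] F [-3.2  1.1  6. ] q [-0.17 -0.58 -0.88  0.66 -0.02  0.03]
```

```bash
python3 -m crank '[[1,[0.003,0.015,0],[0,0,0.003]],[1,[0.01,0.06,0],[0,0,0.012]],[1,[0.022,0.12,0],[0,0,0.024]],[1,[0.037,0.19,0],[0,0,0.037]],[1,[0.05,0.26,0],[0,0,0.05]]]'; python3 -m crank '[[1,[0.013,0.065,0],[0,0,0.012]],[1,[0.027,0.115,0],[0,0,0.022]],[1,[0.035,0.145,0],[0,0,0.028]],[1,[0.038,0.158,0],[0,0,0.031]],[1,[0.038,0.158,0],[0,0,0.031]]]';  python3 -m crank '[[1,[0,0,0],[0,0,0]],[1,[0,0,0],[0,0,0]]]'; python3 - <<'E'
from h import *
p,d=snap('wrist','w7'); s=load('w7'); marks(s,(583,28),39.5,26.5)
W=cloud(s); m=(W[...,2]>45)&(W[...,2]<58); G=gauge(W); 
q=W[m&(np.abs(G[...,1])<21)&(np.abs(G[...,0])<75)]; g=gauge(q); print(len(q),'z',np.percentile(q[:,2],[3,50,97]) if len(q) else'', g.min(0),g.max(0))
m=(W[...,2]>36.5)&(W[...,2]<50)&(np.abs(G[...,1])<20)&(G[...,0]<-40)&(G[...,0]>-75); g=G[m]; print(len(g), np.percentile(g[:,0],[5,50,95]) if len(g) else '')
goal([0,0,0],-0.082,np.radians(35)); print('tcp gauge',gauge(telemetry.get_state()['tcp_pos']))
E
```

```text
clock: 11.12
tcp_pos: [523.9, -15.0, 48.0]
tool_rot: [3.14, 0.613, 3.009]
force: [-0.1, -1.7, 3.9]
grip_width: 44.3
finger_force: 20.9
clock: 11.53
tcp_pos: [535.5, 33.1, 48.0]
tool_rot: [3.139, 0.613, 3.06]
force: [2.3, 3.1, 4.8]
grip_width: 44.2
finger_force: 21.0
clock: 11.7
tcp_pos: [535.3, 32.5, 48.0]
tool_rot: [3.138, 0.613, 3.059]
force: [1.1, 2.6, 4.5]
grip_width: 44.7
finger_force: 21.0
-1 -1 no bright 98.0 114.0
-1 1 3 x [-45.4 -40.4] y [32.1 33.8]
1 -1 9 x [32.1 38.2] y [-27.3 -26. ]
1 1 no bright 54.0 56.0
5676 z [45.46073003 51.30063983 52.08804775] [-58.40988383 -20.9997239 ] [74.06670866 20.99560644]
2482 [-57.76758893 -56.74264948 -55.5049352 ]
shift [-1.784 -0.108 -0.16 ] turn [-0.002  0.001 -0.   ] pos [535.3  32.4  48. ] F [1.6 3.1 6. ] q [ 0.12 -0.51 -0.84  0.64 -0.11  0.17]
tcp gauge [-47.90671908   0.50827241]
```

```bash
python3 -m crank '[[1,[0.008,-0.001,0],[0,0,0]],[1,[0.022,-0.002,0],[0,0,0]],[1,[0.04,-0.004,0],[0,0,0]],[1,[0.055,-0.005,0],[0,0,0]],[1,[0.06,-0.006,0],[0,0,0]]]'; python3 -m crank '[[1,[0,0,0],[0,0,0]],[1,[0.002,0,0],[0,0,0]],[1,[0.004,0,0],[0,0,0]],[1,[0.006,0,0],[0,0,0]],[1,[0.006,0,0],[0,0,0]]]'; python3 - <<'E'
from h import *
p,d=snap('wrist','w8'); s=load('w8'); marks(s,(583,28),39.5,26.5); W=cloud(s); G=gauge(W)
m=(W[...,2]>36.5)&(W[...,2]<50)&(np.abs(G[...,1])<20)&(G[...,0]<-25)&(G[...,0]>-60); g=G[m]; print(len(g), np.percentile(g[:,0],[5,50,95]) if len(g) else '')
t=telemetry.get_state(); print(gauge(t['tcp_pos']),t['force'])
E
```

```text
clock: 12.17
tcp_pos: [553.4, 30.0, 48.0]
tool_rot: [3.139, 0.612, 3.058]
force: [-5.4, 1.0, 10.6]
grip_width: 44.6
finger_force: 21.8
clock: 12.58
tcp_pos: [554.9, 29.9, 48.0]
tool_rot: [3.139, 0.612, 3.058]
force: [-3.3, 0.9, 8.2]
grip_width: 44.4
finger_force: 21.6
-1 -1 89 x [-42.6 -32.1] y [-33.8 -18.9]
-1 1 96 x [-46.4 -32. ] y [19.  27.8]
1 -1 no bright 60.5 80.0
1 1 no bright 42.0 44.0
2483 [-38.00983897 -37.04201476 -35.95699657]
[-28.20037031  -0.35973704] [-2.99605056 -0.36853193  8.19146702]
```

```bash
python3 -m crank '[[1,[0.002,0.001,0],[0,0,0]],[1,[0.003,0.002,0],[0,0,0]],[1,[0.004,0.002,0],[0,0,0]],[1,[0.004,0.002,0],[0,0,0]]]'; python3 -m crank '[[1,[0.001,0,0],[0,0,0]],[1,[0.002,0,0],[0,0,0]],[1,[0.002,0,0],[0,0,0]]]';python3 -m crank '[[1,[0.001,0,0],[0,0,0]],[1,[0.002,0,0],[0,0,0]],[1,[0.002,0,0],[0,0,0]]]'; python3 - <<'E'
from h import *
p,d=snap('wrist','w9'); s=load('w9'); W=cloud(s); G=gauge(W)
m=(W[...,2]>36.5)&(W[...,2]<50)&(np.abs(G[...,1])<20)&(G[...,0]<-25)&(G[...,0]>-60); g=G[m]; print(len(g), np.percentile(g[:,0],[5,50,95]) if len(g) else '')
t=telemetry.get_state(); print(gauge(t['tcp_pos']),t['force'])
E
```

```text
clock: 12.97
tcp_pos: [556.0, 30.3, 48.0]
tool_rot: [3.14, 0.613, 3.058]
force: [-4.4, -0.8, 8.9]
grip_width: 44.4
finger_force: 21.6
clock: 13.22
tcp_pos: [556.6, 30.4, 48.0]
tool_rot: [3.14, 0.612, 3.058]
force: [-4.8, -0.6, 9.6]
grip_width: 43.9
finger_force: 21.7
clock: 13.47
tcp_pos: [557.2, 30.4, 48.0]
tool_rot: [3.14, 0.612, 3.058]
force: [-5.7, -0.3, 9.1]
grip_width: 44.2
finger_force: 21.7
2485 [-35.79839996 -34.77169667 -33.6005042 ]
[-25.93626836   0.31230603] [-5.2411591  -0.39137328  8.95486233]
```

```bash
python3 -m crank '[[1,[0.001,0,0],[0,0,0]],[1,[0.002,0,0],[0,0,0]],[1,[0.002,0,0],[0,0,0]]]';python3 -m crank '[[1,[0.001,0,0],[0,0,0]],[1,[0.002,0,0],[0,0,0]],[1,[0.002,0,0],[0,0,0]]]'
```

```text
clock: 13.77
tcp_pos: [557.8, 30.5, 48.0]
tool_rot: [3.14, 0.612, 3.058]
force: [-5.0, -0.7, 8.3]
grip_width: 44.4
finger_force: 21.7
clock: 14.02
tcp_pos: [558.4, 30.5, 48.0]
tool_rot: [3.14, 0.612, 3.058]
force: [-5.0, -0.8, 9.4]
grip_width: 44.3
finger_force: 21.7
```

```bash
cat > fr.py <<'E'
from h import *
p,d=snap('wrist','wf'); s=load('wf'); W=cloud(s); G=gauge(W)
m=(W[...,2]>36.5)&(W[...,2]<50)&(np.abs(G[...,1])<20)&(G[...,0]<-22)&(G[...,0]>-60); g=G[m]; print(len(g), np.percentile(g[:,0],[5,50,95]).round(2) if len(g) else '')
t=telemetry.get_state(); print(gauge(t['tcp_pos']).round(2),t['force'].round(1))
E
python3 fr.py; python3 -m crank '[[1,[0.001,0,0],[0,0,0]],[1,[0.002,0,0],[0,0,0]],[1,[0.002,0,0],[0,0,0]]]'; python3 fr.py;python3 -m crank '[[1,[0.001,0,0],[0,0,0]],[1,[0.002,0,0],[0,0,0]],[1,[0.002,0,0],[0,0,0]]]'; python3 fr.py
```

```text
2488 [-34.59 -33.61 -32.4 ]
[-24.74   0.44] [-5.1 -0.   9.1]
clock: 14.32
tcp_pos: [559.0, 30.5, 48.1]
tool_rot: [3.14, 0.612, 3.058]
force: [-4.9, 0.1, 9.2]
grip_width: 44.6
finger_force: 21.7
2480 [-34.01 -32.99 -31.87]
[-24.13   0.5 ] [-5.  -0.9  9.6]
clock: 14.62
tcp_pos: [559.3, 30.5, 48.0]
tool_rot: [3.14, 0.612, 3.058]
force: [-11.8, 0.3, 14.2]
grip_width: 44.5
finger_force: 22.4
2484 [-33.69 -32.73 -31.51]
[-23.81   0.55] [-12.3   0.3  12.8]
```

```bash
python3 -m crank '[[1,[0.001,0,0],[0,0,0]],[1,[0.001,0,0],[0,0,0]],[1,[0.001,0,0],[0,0,0]]]'; python3 fr.py; python3 -m crank '[[-1,[0,0,0],[0,0,0]],[-1,[0,0,0],[0,0,0]],[-1,[0,0,0],[0,0,0]],[-1,[0,0,0],[0,0,0]],[-1,[0,0,0],[0,0,0]]]'; python3 fr.py;  python3 -m crank '[[-1,[-0.02,0.002,0.03],[0,0,0]],[-1,[-0.06,0.005,0.085],[0,0,0]],[-1,[-0.12,0.01,0.17],[0,0,0]],[-1,[-0.16,0.013,0.23],[0,0,0]],[-1,[-0.18,0.015,0.26],[0,0,0]]]'; python3 -m crank '[[-1,[0,0,0],[0,0,0]],[-1,[0,0,0],[0,0,0]]]'; python3 - <<'E'
from h import *
snap('wrist','w10'); s=load('w10'); W=cloud(s); marks(s,(583,28),39.5,26.5)
print('pack',rect(W,46,58,535,640,0,60)); 
b=np.array(rect(W,46,56,535,625,0,60)[3]); print(gauge(b).round(1).tolist(), gauge(b).mean(0))
G=gauge(W,(582.7,28.3))
for z0,z1 in((46,56),(40,50)):
  m=(W[...,2]>z0)&(W[...,2]<z1)&(np.abs(G[...,0])<60)&(np.abs(G[...,1])<40); g=G[m]; print(np.percentile(g,[1,99],axis=0).round(1))
# edge slope front
m=(W[...,2]>37)&(W[...,2]<49)&(np.abs(G[...,1])<18)&(G[...,0]<-25)&(G[...,0]>-45); g=G[m]; print(np.polyfit(g[:,1],g[:,0],1),len(g))
print('block',rect(W,45,57,520,640,100,200))
goal([0,0,0],-0.082,0)
E
```

```text
clock: 14.92
tcp_pos: [559.4, 30.5, 48.0]
tool_rot: [3.14, 0.612, 3.058]
force: [-14.1, 1.0, 15.5]
grip_width: 44.2
finger_force: 22.8
2488 [-33.65 -32.63 -31.34]
[-23.68   0.6 ] [-13.7   0.5  14.8]
clock: 15.38
tcp_pos: [559.2, 30.7, 46.4]
tool_rot: [3.14, 0.61, 3.058]
force: [0.4, 1.0, 0.2]
grip_width: 85.4
finger_force: 0.0
2531 [-33.8  -32.8  -31.58]
[-23.85   0.82] [ 0.4  0.1 -0.1]
clock: 15.85
tcp_pos: [505.2, 35.5, 127.9]
tool_rot: [3.139, 0.614, 3.058]
force: [-0.8, -0.5, 0.9]
grip_width: 85.4
finger_force: 0.0
clock: 16.02
tcp_pos: [505.8, 35.5, 125.4]
tool_rot: [3.139, 0.612, 3.059]
force: [-0.3, -1.3, -1.0]
grip_width: 85.1
finger_force: 0.0
-1 -1 52 x [-40.6 -31.7] y [-27.  -19.1]
-1 1 76 x [-46.9 -31.8] y [19.2 32.5]
1 -1 15 x [32.7 39.7] y [-27.  -24.5]
1 1 13 x [32.9 39.8] y [25.9 28. ]
pack (2840, np.float64(51.11880918391941), ((594.976318359375, 27.59471893310547), (44.93912124633789, 92.53319549560547), 85.31317901611328), [[547.0, 9.0], [639.2999877929688, 1.399999976158142], [642.9000244140625, 46.20000076293945], [550.7000122070312, 53.79999923706055]])
[[-34.3, -21.9], [33.2, -21.9], [33.2, 23.0], [-34.3, 23.1]] [-0.54951253  0.58194586]
[[-33.3 -21.4]
 [ 58.5  22. ]]
[[-33.8 -21.9]
 [ 59.2  22.6]]
[-6.57988552e-03 -3.26594045e+01] 681
block (4143, np.float64(50.03796121754733), ((578.884521484375, 150.65728759765625), (46.26145553588867, 81.11712646484375), 85.7105484008789), [[536.7000122070312, 130.60000610351562], [617.5999755859375, 124.5999984741211], [621.0999755859375, 170.6999969482422], [540.2000122070312, 176.8000030517578]])
shift [-1.685 -0.118 -0.414] turn [0.031 0.387 0.   ] pos [505.5  35.3 124.3] F [ 0.8 -0.  -0.6] q [ 0.14 -0.64 -0.76  0.85 -0.12  0.18]
```

```bash
python3 -m crank '[[1,[0,0,0.04],[0,0,0]],[1,[0,-0.02,0.15],[0,0,0]],[1,[0,-0.04,0.28],[0,0,0]],[1,[0,-0.06,0.41],[0,0,0]],[1,[0,-0.08,0.54],[0,0,0]]]'; python3 -m crank '[[1,[0,-0.03,0.1],[0.003,0.03,0]],[1,[0.02,-0.06,0.17],[0.008,0.1,0]],[1,[0.06,-0.1,0.21],[0.014,0.17,0]],[1,[0.12,-0.14,0.21],[0.019,0.24,0]],[1,[0.19,-0.18,0.21],[0.025,0.31,0]]]'; python3 -m crank '[[1,[0.08,0,0],[0.005,0.06,0]],[1,[0.12,0,0],[0.006,0.076,0]],[1,[0.12,0,0],[0.006,0.076,0]],[1,[0.12,0,0],[0.006,0.076,0]]]'; python3 - <<'E'
from h import *
s=load('w10'); print('place'); marks(s,(581,151),43.5,26); W=cloud(s); G=gauge(W,(581,151))
m=(W[...,2]>37)&(W[...,2]<49)&(np.abs(G[...,1])<18)&(G[...,0]<-30)&(G[...,0]>-55); print('front',np.percentile(G[m][:,0],[5,50,95]))
snap('top','t10'); W=cloud(load('t10'))
m=(W[...,2]>270)&(W[...,2]<300)&(np.abs(W[...,0]-615)<40)&(np.abs(W[...,1]+46)<25); print('knob',m.sum(),W[m].mean(0) if m.any() else '',W[m].max(0) if m.any() else '')
goal([653,-48,345],-0.082,0)
E
```

```text
clock: 16.48
tcp_pos: [505.3, 11.0, 288.2]
tool_rot: [3.14, 0.609, 3.059]
force: [1.2, -0.0, 0.8]
grip_width: 25.4
finger_force: 0.0
clock: 16.9
tcp_pos: [554.9, -37.9, 352.4]
tool_rot: [-3.141, 0.193, 3.059]
force: [0.7, 1.2, 1.0]
grip_width: 0.3
finger_force: 0.0
clock: 17.23
tcp_pos: [591.8, -37.4, 347.2]
tool_rot: [-3.14, 0.069, 3.059]
force: [-0.2, 0.4, -0.8]
grip_width: 0.1
finger_force: 0.0
place
-1 -1 56 x [-44.1 -36. ] y [-26.  -18.4]
-1 1 48 x [-43.3 -36.2] y [18.6 27.9]
1 -1 25 x [37.  45.3] y [-26.9 -20.1]
1 1 none
front [-41.97255002 -41.17990821 -40.27781889]
knob 0  
shift [ 0.208 -0.036 -0.014] turn [0.005 0.046 0.   ] pos [590.6 -37.3 349.2] F [-0.9 -0.3  0.4] q [-0.06  0.19  0.51  1.82 -0.    0.02]
```

```bash
python3 -m crank '[[1,[0.04,-0.01,0],[0.001,0.01,0]],[1,[0.1,-0.02,0],[0.003,0.025,0]],[1,[0.16,-0.03,0],[0.004,0.04,0]],[1,[0.2,-0.036,-0.01],[0.005,0.046,0]],[1,[0.208,-0.036,-0.014],[0.005,0.046,0]]]'; python3 -m crank '[[1,[0,0,0],[0,0,0]],[1,[0,0,0],[0,0,0]]]'; python3 - <<'E'
from h import *
snap('wrist','w11'); s=load('w11'); W=cloud(s)
m=(W[...,2]>262)&(W[...,2]<300)&(np.abs(W[...,0]-615)<40)&(np.abs(W[...,1]+46)<30); print('knob',m.sum(),W[m].min(0),W[m].max(0))
g=s['p'].max(2); 
snap('scene','s11'); W=cloud(load('s11'))
m=(W[...,2]>255)&(W[...,2]<300)&(np.abs(W[...,0]-610)<35)&(np.abs(W[...,1]+46)<25); print('knob',m.sum(),W[m].min(0) if m.any() else '',W[m].max(0) if m.any() else '')
goal([653,-48,272],-0.082,0)
E
```

```text
clock: 17.7
tcp_pos: [652.9, -48.2, 346.4]
tool_rot: [3.141, 0.003, 3.059]
force: [0.7, 0.7, -0.2]
grip_width: -0.3
finger_force: 0.0
clock: 17.87
tcp_pos: [651.1, -47.7, 348.1]
tool_rot: [3.141, 0.004, 3.059]
force: [0.7, 0.1, -0.1]
grip_width: -0.2
finger_force: 0.0
knob 1454 [604.74967597 -57.72420051 262.08505884] [631.66263776 -32.36692843 295.58558224]
knob 0  
shift [ 0.007 -0.001 -0.255] turn [-0.     0.003  0.   ] pos [651.  -47.7 348.5] F [-0.3 -0.2  0.9] q [-0.07  0.46  0.85  1.96  0.    0.01]
```

```bash
python3 -m crank '[[1,[0.007,0,-0.04],[0,0,0]],[1,[0.007,0,-0.11],[0,0,0]],[1,[0.007,0,-0.19],[0,0,0]],[1,[0.007,0,-0.24],[0,0,0]],[1,[0.007,0,-0.255],[0,0,0]]]'; python3 -m crank '[[1,[0,0,0],[0,0,0]],[1,[-0.02,0.002,0],[0,0,0]],[1,[-0.05,0.004,0],[0,0,0]],[1,[-0.08,0.006,0],[0,0,0]],[1,[-0.11,0.009,0],[0,0,0]]]';python3 -m crank '[[1,[-0.025,0.002,0],[0,0,0]],[1,[-0.05,0.004,0],[0,0,0]],[1,[-0.075,0.006,0],[0,0,0]],[1,[-0.09,0.007,0],[0,0,0]],[1,[-0.1,0.008,0],[0,0,0]]]'
```

```text
clock: 18.38
tcp_pos: [652.7, -47.7, 268.6]
tool_rot: [3.141, 0.001, 3.06]
force: [0.1, 0.5, 1.1]
grip_width: -0.3
finger_force: 0.0
clock: 18.8
tcp_pos: [621.0, -45.2, 272.5]
tool_rot: [3.141, 0.006, 3.059]
force: [0.7, 0.1, 0.9]
grip_width: -0.1
finger_force: 0.4
clock: 19.22
tcp_pos: [590.6, -42.7, 270.7]
tool_rot: [3.141, 0.003, 3.059]
force: [0.5, -0.4, -1.1]
grip_width: -0.0
finger_force: 0.0
```

Now retreat up and check the lever, pack and block.

```bash
python3 -m crank '[[1,[0,0,0],[0,0,0]],[1,[0.02,0,0.03],[0,0,0]],[1,[0.04,0,0.12],[0,0,0]],[1,[0.05,0,0.22],[0,0,0]],[1,[0.05,0,0.3],[0,0,0]]]'; python3 -m crank '[[1,[0,0,0],[0,0,0]],[1,[0,0,0],[0,0,0]],[1,[0,0,0],[0,0,0]],[1,[0,0,0],[0,0,0]],[1,[0,0,0],[0,0,0]]]'; cat > kn.py <<'E'
from h import *
for n in('wrist','top'):
  snap(n,'k'+n); W=cloud(load('k'+n))
  m=(W[...,2]>236)&(W[...,2]<310)&(W[...,0]>480)&(W[...,0]<640)&(W[...,1]>-62)&(W[...,1]<-24); print(n,'knob',m.sum(),*( (W[m].min(0).round(1),W[m].max(0).round(1)) if m.any() else ''))
E
python3 kn.py
```

```text
clock: 19.63
tcp_pos: [606.5, -42.8, 361.3]
tool_rot: [3.141, 0.002, 3.059]
force: [0.4, 0.2, 0.0]
grip_width: -0.2
finger_force: 0.0
clock: 20.05
tcp_pos: [606.0, -42.8, 359.0]
tool_rot: [3.141, 0.001, 3.059]
force: [-0.3, 0.1, 0.3]
grip_width: -0.1
finger_force: 0.0
wrist knob 1427 [530.6 -51.  236.2] [569.7 -26.  293.9]
top knob 0
```

```bash
python3 -m crank '[[1,[0,0,0.05],[0,0,0]],[1,[-0.04,0,0.13],[0,0,0]],[1,[-0.14,0,0.2],[0,0,0]],[1,[-0.25,0,0.2],[0,0,0]],[1,[-0.36,0,0.2],[0,0,0]]]'; python3 -m crank '[[1,[-0.12,0,0],[0,0,0]],[1,[-0.22,0,0],[0,0,0]],[1,[-0.26,0,0],[0,0,0]],[1,[-0.26,0,0],[0,0,0]],[1,[-0.26,0,0],[0,0,0]]]'; python3 - <<'E'
from h import *
snap('wrist','w12'); s=load('w12'); W=cloud(s)
m=(W[...,2]>236)&(W[...,2]<310)&(W[...,0]>480)&(W[...,0]<640)&(W[...,1]>-62)&(W[...,1]<-24); print('knob',m.sum(),*((W[m].min(0).round(1),W[m].max(0).round(1)) if m.any() else ''))
snap('top','t12'); s=load('t12'); W=cloud(s); 
for n,b in dict(knob=(236,310,480,640,-62,-24),pack=(44,58,535,570,0,60),block=(44,58,520,640,100,200)).items():
  try: print(n,rect(W,*b))
  except Exception as e: print(n,'none')
a=load('top0')
D=cv2.absdiff(cv2.GaussianBlur(a['p'],(5,5),0),cv2.GaussianBlur(s['p'],(5,5),0)).max(2)
for n,(u0,u1,v0,v1) in dict(cal=(243,322,233,250),hand=(138,170,228,282),drv=(405,428,205,280)).items(): print(n,(D[v0:v1,u0:u1]>40).mean())
E
```

```text
clock: 20.57
tcp_pos: [497.5, -42.8, 420.5]
tool_rot: [3.141, 0.004, 3.06]
force: [-0.1, -0.3, -0.2]
grip_width: 0.4
finger_force: 0.0
clock: 20.98
tcp_pos: [419.9, -42.8, 420.7]
tool_rot: [3.141, 0.004, 3.059]
force: [0.6, 0.6, 0.0]
grip_width: -0.1
finger_force: 0.0
knob 0
knob (0, np.float64(nan), ((0.0, 0.0), (0.0, 0.0), 0.0), [[0.0, 0.0], [0.0, 0.0], [0.0, 0.0], [0.0, 0.0]])
pack (5, np.float64(52.700235909432934), ((563.3154907226562, 52.57044982910156), (13.235269546508789, 0.11866162717342377), 1.7981315851211548), [[556.7000122070312, 52.400001525878906], [556.7000122070312, 52.29999923706055], [569.9000244140625, 52.70000076293945], [569.9000244140625, 52.79999923706055]])
block (417, np.float64(51.965379763260465), ((581.5120239257812, 151.10894775390625), (44.962162017822266, 82.2008285522461), 86.23727416992188), [[539.0, 131.39999389648438], [621.0, 126.0], [624.0, 170.8000030517578], [542.0, 176.1999969482422]])
cal 0.5040953090096798
hand 0.0
drv 0.0
  return _methods._mean(a, axis=axis, dtype=dtype,
  ret = ret.dtype.type(ret / rcount)
```

```bash
python3 -m crank '[[1,[-0.02,-0.05,0],[0,0,0]],[1,[-0.05,-0.18,0],[0,0,0]],[1,[-0.1,-0.3,0],[0,0,0]],[1,[-0.15,-0.42,0],[0,0,0]],[1,[-0.2,-0.54,0],[0,0,0]]]'; python3 -m crank '[[1,[-0.06,-0.12,0],[0,0,0]],[1,[-0.12,-0.24,0],[0,0,0]],[1,[-0.15,-0.34,0],[0,0,0]],[1,[-0.15,-0.4,0],[0,0,0]],[1,[-0.15,-0.4,0],[0,0,0]]]'; python3 -W ignore - <<'E'
from h import *
snap('top','t13'); s=load('t13'); W=cloud(s); snap('scene','s13'); W2=cloud(load('s13'))
for n,b in dict(knob=(250,310,480,640,-62,-24),pack=(44,58,535,570,0,60),block=(44,58,520,640,100,200),cal=(41,50,440,500,-110,130)).items():
  for V in(W,W2,cloud(load('top0'))): print(n,rect(V,*b)[:3])
a=load('top0')
D=cv2.absdiff(cv2.GaussianBlur(a['p'],(5,5),0),cv2.GaussianBlur(s['p'],(5,5),0)).max(2)
for n,(u0,u1,v0,v1) in dict(cal=(243,322,233,250),hand=(138,170,228,282),drv=(405,428,205,280)).items(): print(n,(D[v0:v1,u0:u1]>40).mean())
for z in(275,279,282): print(proj(s,[543,-40,z]))
ys,xs=np.where(D[135:215,285:345]>50); print('changed px u',np.percentile(xs+285,[5,50,95]),'v',np.percentile(ys+135,[5,50,95]))
g=s['p'].max(2); ys,xs=np.where(g[140:225,297:325]<45); print('dark',len(xs),np.median(xs)+297,np.percentile(ys+140,[5,50,95]))
E
```

```text
clock: 21.5
tcp_pos: [360.4, -206.6, 419.3]
tool_rot: [3.14, 0.001, 3.06]
force: [1.2, 0.2, 1.3]
grip_width: -0.1
finger_force: 0.0
clock: 21.92
tcp_pos: [315.5, -328.7, 418.0]
tool_rot: [3.139, -0.0, 3.056]
force: [0.5, -0.8, -0.7]
grip_width: 0.0
finger_force: 0.0
knob (98, np.float64(289.6443095788975), ((543.1345825195312, -37.654640197753906), (22.023849487304688, 23.29867935180664), 0.00038137752562761307))
knob (74, np.float64(284.98111660293335), ((545.6703491210938, -32.0931510925293), (32.46116256713867, 21.190589904785156), 21.222829818725586))
knob (121, np.float64(288.9833537383832), ((617.6073608398438, -44.09714889526367), (22.68582534790039, 27.769567489624023), 50.98349380493164))
pack (103, np.float64(52.355724908919264), ((559.58544921875, 31.19031524658203), (43.5905647277832, 20.10837173461914), 88.95336151123047))
pack (87, np.float64(51.98880515186576), ((558.77294921875, 34.12376022338867), (44.09054946899414, 22.40032386779785), 89.23530578613281))
pack (173, np.float64(51.703364459194965), ((553.2103271484375, 35.331398010253906), (32.868194580078125, 45.615
[... 316 characters left out ...]
8047))
block (0, np.float64(nan), ((0.0, 0.0), (0.0, 0.0), 0.0))
cal (281, np.float64(43.888461390518785), ((473.6480712890625, 10.689155578613281), (54.5499153137207, 223.12774658203125), 3.0678932666778564))
cal (192, np.float64(43.929417265823794), ((472.5603332519531, 28.731918334960938), (52.092105865478516, 188.08714294433594), 1.8961676359176636))
cal (263, np.float64(44.35427639490402), ((472.3948059082031, 11.296890258789062), (236.3518829345703, 55.79267501831055), 89.61119842529297))
cal 0.0
hand 0.0
drv 0.0
[307.73005987 180.92436768]
[307.84781653 180.16157395]
[307.93675728 179.58545643]
changed px u [306.   311.   327.25] v [147. 153. 214.]
dark 46 306.0 [177.25 181.   183.  ]
```

```bash
python3 -c "
from bench import job_done; print(job_done())"
```

```text
the job is handed in; nothing more can be done
None
```

The job is handed in at about 22 s of the 72 s: the setting block lies on its corner-marked place, the pack is seated against the stop pins under the foot, and the lever is tipped forward to about 1.18, which puts the foot on the pack. The caliper, handheld and screwdriver look unmoved in the top camera; one −109 N wrist reading came early on, from joints at their limits, and stayed under the 120 N cap.

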